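# Load the bottle shaker and latch its guard

### The job

Stand the bottle with the blue cap upright in the shaker's round blue holder, then push the clear sliding guard shut over it until its latch clicks and keeps it shut. Close it gently, without ramming it against its stop, and leave the other two bottles alone.

Things in the scene. Friction and masses are not known exactly. Their poses are not given: they have to be found in the camera images.
- blue_center (a point): centre of the bottle to load: white bottle with blue cap, 28 mm diameter, 57 mm tall, 35 to 70 g, standing upright on the bench at the start; this point is half-way up (28.5 mm above its foot), its z axis points up
- black_center (a point): centre (half-way up) of a like bottle with a black cap; leave it alone
- white_center (a point): centre (half-way up) of a like bottle with a white cap; leave it alone
- shaker: bottle shaker, fixed: low white base 130 x 330 mm (x, y), deck 28 mm high, two rails to 33 mm; origin at the centre of its underside on the bench; y points along the slide, the way the guard opens; x points away from the robot; a fixed end wall 73 mm high stands at y = -108 mm and ends up inside the guard
- holder_floor (a point): centre of the floor of the round blue holder, 30 mm above the bench, at (0, -65) mm on the shaker, axes as the shaker; the holder is a cup of 34 mm inner and 42 mm outer diameter, rim 16 mm above this floor; a bottle standing in it has its centre 28.5 mm above this point
- guard (a joint): opening of the guard (m): at first 0.095 to 0.12, falls as it is pushed along the shaker's -y. Its stop is clamped anew each time and not reported: met at an unknown reading of 0.000 to 0.018. The latch clicks about 2 mm before the stop and holds the guard there (0.002 to 0.021); unlatched, a spring pin pushes it back to over 0.03 when let go
- guard_grip (a point): centre of the black upright grip plate on the guard's rear (+y) edge, 60 x 12 x 40 mm (shaker's x, y, z), top 152.5 mm above the bench, axes as the shaker, moves with the guard. On its -y side lies the clear hood, 110 wide, 120 long, top 114 mm above the bench; its +y side is free. Sliding takes 2 N, up to 10 to 15 N before the click, less just after it, then steeply more at the stop
- latch_unit: dark steel latch housing on the robot's side of the shaker, 26 x 74 x 36 mm, with the stop, a spring pin that resists over the last 32 mm, and a red latch bolt; origin and axes are the shaker's, not the stop's. Force on it must stay under 30 N, of which pin and bolt take up to 15 N
Not all that is in view belongs to the job. What is shaped like the part that bears blue_center but orange is not meant.

How it is judged:
By the outcome, as a careful person would: the job done as asked, in the order asked, and still so for the second after the job is handed in, with the robot touching nothing.
It also fails if it takes over 51 s, if anything falls off the work surface, if the arm or the gripper's body presses on something with over 40 N, if the wrist force passes 120 N, or if a joint passes its speed limit or range.

### The arm

A 7-joint arm with a two-finger parallel gripper is mounted at the origin on a cart in front of the work surface, level with it; the furniture and walls round the work are solid. World frame = base frame: x ahead of the robot, y to its left, z up, the work surface at z = 0. Lengths are in m, angles in rad, forces in N, time in s.
With the tool pointing down it reaches from about 0.425 to 0.925 m from the base axis. Payload 6.8 kg.
Tool frame: the origin (TCP) lies on the centre line of the jaws, within the pads' length; the fingertips stand 25 mm ahead of it and the grasp point (between the pads) lies 6 mm ahead of it; z points along the fingers, y is the line along which they close (so a half turn about z gives the same grasp; the last joint's range is limited). The gripper opens to 85 mm and grips with 20 to 120 N. Pads are 22 mm wide; open, the fingers measure 114 mm over their backs; the gripper's body (76 mm by 85 mm) begins 54 mm behind the grasp point. The pads swing forward as they close: fully open they stand 13 mm farther back than shut.
Start: joints at [-1.246, 0.477, 0.022, 1.555, -0.011, 1.109, -0.083], TCP at [0.283, 0.613, 0.23] pointing down, gripper open.
Joint ranges: [-2.96, 2.96], [-0.34, 2.1], [-1.41, 1.46], [0.24, 2.44], [-1.37, 4.51], [0.17, 1.92], [-2.96, 2.96]. Speed limits (rad/s): [2.39, 2.39, 3.14, 3.14, 3.14, 3.14, 3.14].

### API

Orientations are given as a rotation vector (axis times angle).
In Python, from bench import telemetry, grab_frame, job gives the robot as it stands.
- The arm moves only by the tool apply_moves, never from a script. Its argument "rows" is a list of rows, each a list of 2 entries, a list of its own where there are three numbers: the shift along the tool's x, y, z each as a share of 250 mm, from -1 to 1, then the turn, a rotation vector about the tool's x, y, z each as a share of pi rad, from -1 to 1. A call has 1 to 10 rows; each row is the pose to reach, as a shift and turn from the pose commanded when the call began, along the tool's axes at that moment, turning the shorter way round; what a row does not reach only later rows make up. A row lasts 1/8 s, in which the tool goes at most 62.5 mm and 10.7 degrees, less where a joint would pass 70% of its speed; a pose out of reach is approached as far as the arm can. A call with a number of a shift or a turn outside -1 to 1 is refused whole. A call with a gripper value outside its range is refused whole. "jaw" is the gripper's target within -1 to 1 (fully open at 1, half-way at 0, shut at -1), set as the call begins (left out, the last holds). The fingers move at their own pace and stop on an object; "newtons" is the grip in N (left out, the last holds). Time passes only in rows, so rows that repeat a pose let the fingers close. It gives the time, the measured TCP pose, the force, the opening and the grip force at its end, in the units of the state.
- telemetry.get_obs(): the state, without advancing time (a new reading comes with each control period).
- grab_frame(name): name is "scene" or "top" or "wrist"; returns a dict with "frame" (400x640x3 uint8, red, green, blue), "vertical_fov" (degrees; the focal length in pixels is half the picture's height over the tangent of half this angle, whatever the lens; pixels are square), "cx", "cy" (the principal point, pixels), "k1" (the pictures are not rectified: a ray, as slopes to the right and down, at radius r is drawn at 1 + k1 r^2 times it, then the intrinsics apply), "origin" and "attitude" of the camera in the world. Camera axes: x right, y up, looking along -z (the intrinsics and any distortion apply to the point x, -y, -z); pixel columns grow to the right and rows downward; lengths in m; the calibration is good to about 2 mm. A picture is of the moment at which its call begins. There is no depth.
- job.hand_in(): hands the job in; it is judged then, once.
The state is a dict: "clock": time; "joints": joint angles; "qvel": joint speeds; "tau": joint torques, N m; "tcp_pos": TCP position; "orientation": TCP orientation; "contact_force": force on the tool from outside, world axes, zero at the start; "moment": the same for the moment, N m; "grip_width": finger opening in m; "gripper_force": force on a finger pad.
Only numpy, scipy, OpenCV 4.12 (cv2) and the standard library are available. Lean on these libraries where they do the work, as an engineer would, in place of code of your own. Each camera call takes 0.05 s, during which the arm holds its last target. There are 200 camera calls.

## Working session

There is one attempt and no reset: what is moved stays moved. The work goes in short steps, Python scripts to look and compute and a tool call to move; the robot and the scene stay as the last step left them, time stands still between calls to the robot, and variables do not carry over. Pictures are saved under pics/ and viewed, at most 10 in all, crops included, and the job is handed in when it is done.

Besides the shell and the picture viewer there is one more tool, called as a command line: name --argument value ..., lists and objects as JSON in quotes. apply_moves: Moves the arm, as the interface text tells. Its arguments: {"type":"object","properties":{"rows":{"type":"array"},"jaw":{"type":"number"},"newtons":{"type":"number"}},"required":["rows"]}

```bash
mkdir -p pics; ls; cat > h.py <<'E'
import numpy as np, cv2
from bench import telemetry, grab_frame, job
from scipy.spatial.transform import Rotation as R
def att(a):
    a=np.array(a,float)
    if a.shape==(3,3): return a
    return R.from_rotvec(a).as_matrix() if a.size==3 else R.from_quat(a).as_matrix()
def ray(f,u,v):
    F=200/np.tan(np.radians(f["vertical_fov"])/2)
    K=np.array([[F,0,f["cx"]],[0,F,f["cy"]],[0,0,1.]])
    p=cv2.undistortPointsIter(np.array([[[u,v]]],float),K,np.array([f["k1"],0,0,0.]),None,None,(3,50,1e-10))[0,0]
    return np.array(f["origin"]),att(f["attitude"])@np.array([p[0],-p[1],-1])
def onz(f,u,v,z):
    o,d=ray(f,u,v); return o+d*(z-o[2])/d[2]
def save(f,n): cv2.imwrite("pics/"+n,f["frame"][:,:,::-1])
E
python3 - <<'E'
from h import *
print(telemetry.get_obs())
for n in("scene","top"):
    f=grab_frame(n); save(f,n+".png"); print({k:v for k,v in f.items() if k!="frame"})
E
```

```text
pics
{'clock': 0.0, 'joints': array([-1.24608116,  0.4777936 ,  0.02234167,  1.55649679, -0.01145299,
        1.10931447, -0.08307867]), 'qvel': array([-0.00239388,  0.00078943, -0.00215229,  0.00062419, -0.00021625,
       -0.00060724, -0.00025061]), 'tau': array([-6.29114438e-04, -5.96469712e+01,  1.60775509e+00, -2.81186771e+01,
        1.24128975e-02,  9.60742473e-03,  1.05798583e-05]), 'tcp_pos': array([0.28288266, 0.61217849, 0.22921101]), 'orientation': array([-6.74427343e-01, -3.06811668e+00,  2.93848874e-03]), 'contact_force': array([-8.37481450e-04, -1.12634892e+00, -1.66333171e-01]), 'moment': array([-0.07536017, -0.07729202,  0.01117972]), 'gripper_force': 0.0, 'grip_width': 0.08562657813659988}
{'vertical_fov': 53.13012063270442, 'cx': 318.51523105405056, 'cy': 201.6703788977671, 'k1': -0.07394138850899788, 'origin': array([0.3062917 , 0.43063368, 0.70910379]), 'attitude': array([ 0.17482   , -1.10287663, -2.58166563])}
{'vertical_fov': 46.6526319136702, 'cx': 317.574662745556, 'cy': 194.27442881492536, 'k1': -0.02835845597163741, 'origin': array([ 0.44611494, -0.15257804,  1.19880431]), 'attitude': array([ 0.05864601, -0.04026358, -1.54266844])}
```

View pics/scene.png

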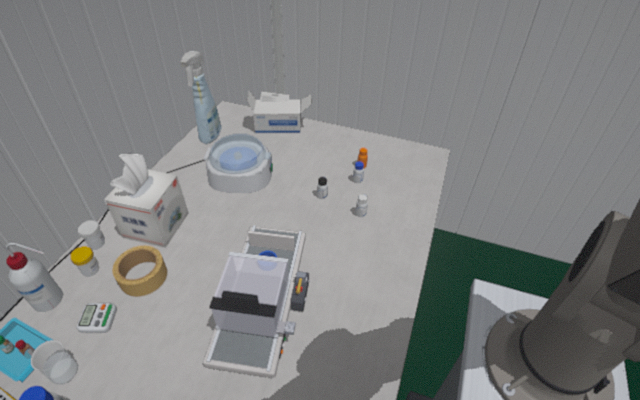

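View pics/top.png

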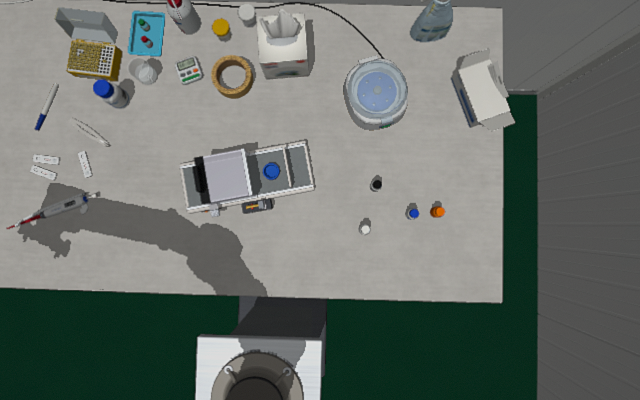

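The scene view shows orange (363,157), blue (359,172), black (322,187) and white (361,205) bottles. The shaker's guard grip is at (250,302).

What could be taken for the blue bottle, in the top view:
- blue-cap bottle at (413,213)
- orange twin at (437,211)
- black cap at (376,184)
- white cap at (365,228)
- large blue-capped reagent bottle at (103,89)
- blue holder at (272,171)

I choose (413,213): small, white-bodied and blue-capped. Next I check it in a crop and measure.

```bash
python3 - <<'E'
from h import *
fs={n:grab_frame(n) for n in("scene","top")}
a=fs["top"]["frame"][165:250,345:455]; b=fs["scene"]["frame"][140:225,300:410]
c=fs["top"]["frame"][130:220,170:325]; 
P=[cv2.resize(x,(400,300),interpolation=cv2.INTER_CUBIC) for x in (a,b)]
Q=cv2.resize(c,(516,300),interpolation=cv2.INTER_CUBIC); Q=np.pad(Q,((0,0),(0,284),(0,0)))
cv2.imwrite("pics/crop.png",np.vstack([np.hstack(P),Q])[:,:,::-1])
def blobs(f,lo,hi,box,mn=8):
    hsv=cv2.cvtColor(f["frame"],cv2.COLOR_RGB2HSV); m=cv2.inRange(hsv,lo,hi)
    x0,y0,x1,y1=box; k=np.zeros_like(m);k[y0:y1,x0:x1]=m[y0:y1,x0:x1]
    n,l,s,ce=cv2.connectedComponentsWithStats(k)
    return [(ce[i].round(1),s[i].tolist()) for i in range(1,n) if s[i][4]>=mn]
B=((100,120,50),(130,255,255))
bt=blobs(fs["top"],*B,(230,130,460,250)); bs=blobs(fs["scene"],*B,(200,130,400,290))
print("top blue",bt);print("scene blue",bs)
for u,v in [b[0] for b in bt]: print("top z.05",onz(fs["top"],u,v,.052),"z.04",onz(fs["top"],u,v,.04))
for u,v in [b[0] for b in bs]: print("scene z.05",onz(fs["scene"],u,v,.05))
dk=((0,0,0),(180,255,70))
print(blobs(fs["top"],*dk,(175,140,220,215)));print(blobs(fs["scene"],*dk,(205,285,290,320)))
for n,u,v in (("blk",376,184),("wht",365,228),("org",437,211)): print(n,onz(fs["top"],u,v,.055))
E
```

```text
top blue [(array([270.7, 170.8]), [263, 163, 17, 17, 223]), (array([413.9, 213. ]), [410, 209, 9, 9, 63])]
scene blue [(array([286., 131.]), [274, 131, 25, 1, 25]), (array([358.7, 165. ]), [355, 162, 8, 7, 49]), (array([268.1, 253.2]), [260, 251, 17, 6, 62])]
top z.05 [ 0.57386208 -0.01980609  0.052     ] z.04 [ 0.57519881 -0.01841678  0.04      ]
top z.05 [ 0.47866827 -0.37712886  0.052     ] z.04 [ 0.4790089  -0.37947853  0.04      ]
scene z.05 [ 0.72287372 -0.46123198  0.05      ]
scene z.05 [ 0.48123457 -0.38532265  0.05      ]
scene z.05 [ 0.57730157 -0.03207932  0.05      ]
[(array([200.7, 179.8]), [192, 157, 19, 47, 483])]
[(array([242.1, 304.3]), [210, 292, 66, 25, 975])]
blk [ 0.54769034 -0.2818266   0.055     ]
wht [ 0.43844805 -0.25699123  0.055     ]
org [ 0.48505077 -0.43338202  0.055     ]
```

View pics/crop.png

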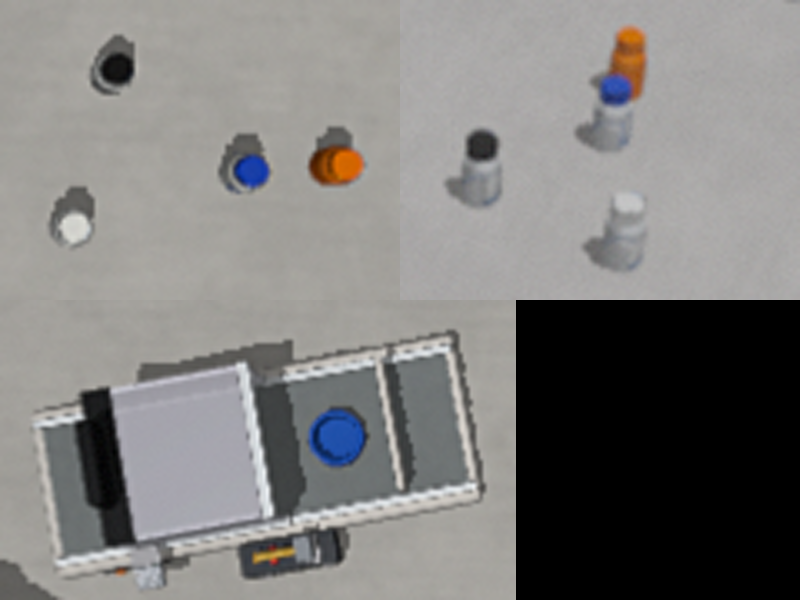

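The crop confirms it: the blue-capped white bottle is next to the orange twin, and the holder is clear in front of the end wall. Next is the shaker pose from its corners, plus the tool moves.

```bash
cat >> h.py <<'E'
def move(p,yaw):
    """shift/turn shares to bring TCP to p, tool down, closing (tool y) along world angle yaw (mod pi)"""
    o=telemetry.get_obs(); Rt=R.from_rotvec(o["orientation"]); best=None
    for a in (yaw,yaw+np.pi):
        y=np.array([np.cos(a),np.sin(a),0]); z=np.array([0,0,-1.]); M=R.from_matrix(np.c_[np.cross(y,z),y,z])
        t=(Rt.inv()*M).as_rotvec()
        if best is None or np.linalg.norm(t)<np.linalg.norm(best): best=t
    print("shift",(Rt.inv().apply(np.array(p)-o["tcp_pos"])/.25).round(4),"turn",(best/np.pi).round(4))
E
python3 - <<'E'
from h import *
f=grab_frame("top")
px=[(180.5,164.5),(307,140),(314.5,187.5),(188,212.5)]
C=np.array([onz(f,u,v,.033)[:2] for u,v in px]); print(C, C.mean(0))
for i in range(4):print(np.linalg.norm(C[i]-C[i-1]))
e=(C[0]-C[1]+C[3]-C[2]); yaw=np.arctan2(e[1],e[0])-np.pi/2; print("yaw",yaw)
c=C.mean(0); ux=np.array([np.cos(yaw),np.sin(yaw)]);uy=np.array([-ux[1],ux[0]])
print("holder by shaker",c-.065*uy)
m=cv2.inRange(cv2.cvtColor(f["frame"],cv2.COLOR_RGB2HSV),(100,120,40),(130,255,255));m[:,:255]=0;m[:,285:]=0
(cx,cy),r=cv2.minEnclosingCircle(max(cv2.findContours(m,0,2)[0],key=cv2.contourArea)); print(cx,cy,r)
h=onz(f,cx,cy,.046);print("holder rim",h, "dia",2*np.linalg.norm(onz(f,cx+r,cy,.046)-h))
g=onz(f,200.5,178,.1525)[:2];d=g-c;print("grip rough shaker xy",d@ux,d@uy)
move([.4795,-.378,.18],yaw)
E
```

```text
[[ 0.58608609  0.21286749]
 [ 0.65701498 -0.10715468]
 [ 0.53660232 -0.12962268]
 [ 0.46469192  0.18805009]] [0.56109883 0.04103505]
0.12390499503524782
0.3277881938954337
0.12249090023456384
0.3257101431488451
yaw 0.22035588886216217
holder by shaker [ 0.57530633 -0.02239323]
270.7337646484375 170.87013244628906 8.343195915222168
holder rim [ 0.57435633 -0.01920215  0.046     ] dia 0.04181351545877565
grip rough shaker xy 0.00040087323538149825 0.08909829577119387
shift [-2.3754 -3.2669  0.2018] turn [-2.000e-04  1.000e-04  2.921e-01]
```

apply_moves --rows '[[[-1,-1,0],[0,0,0.292]],[[-1,-1,0],[0,0,0.292]],[[-1,-1,0],[0,0,0.292]],[[-1,-1,0],[0,0,0.292]],[[-1,-1,0],[0,0,0.292]],[[-1,-1,0],[0,0,0.292]],[[-1,-1,0],[0,0,0.292]],[[-1,-1,0],[0,0,0.292]]]' --jaw 1

```text
clock: 1.25
tcp_pos: [0.405, 0.2818, 0.2304]
orientation: [-1.962, -2.453, -0.001]
contact_force: [-1.5, 0.2, -0.1]
grip_width: 0.0856
gripper_force: 0.0
```

apply_moves --rows '[[[-1,0,0],[0,0,0]],[[-1,0,0],[0,0,0]],[[-1,0,0],[0,0,0]],[[-1,0,0],[0,0,0]],[[-1,0,0],[0,0,0]]]'

```text
clock: 1.88
tcp_pos: [0.4607, 0.0337, 0.2305]
orientation: [1.97, 2.446, -0.0]
contact_force: [-0.1, 1.1, -0.3]
grip_width: 0.0855
gripper_force: 0.0
```

apply_moves --rows '[[[-1,-0.28,0],[0,0,0]],[[-1,-0.28,0],[0,0,0]],[[-1,-0.28,0],[0,0,0]],[[-1,-0.28,0],[0,0,0]],[[-1,-0.28,0],[0,0,0]]]'

```text
clock: 2.5
tcp_pos: [0.4466, -0.2247, 0.2304]
orientation: [1.967, 2.448, -0.002]
contact_force: [-0.2, 0.2, 0.3]
grip_width: 0.0855
gripper_force: 0.0
```

```bash
python3 - <<'E'
from h import *
o=telemetry.get_obs();print(o["clock"],o["tcp_pos"],o["orientation"])
move([.4795,-.378,.18],.2204)
f=grab_frame("wrist"); save(f,"w1.png");print({k:v for k,v in f.items() if k!="frame"})
E
```

```text
2.5 [ 0.44655056 -0.22471562  0.23038836] [ 1.96696898e+00  2.44795997e+00 -1.91047739e-03]
shift [-0.6268 -0.0033  0.2027] turn [-0.      0.0006 -0.0011]
{'vertical_fov': 61.118046376175954, 'cx': 328.90561862205857, 'cy': 200.00770854555904, 'k1': 0.0024075571986399216, 'origin': array([ 0.42923573, -0.14326247,  0.37437722]), 'attitude': array([-0.33107095, -0.03558608,  0.21463741])}
```

View pics/w1.png

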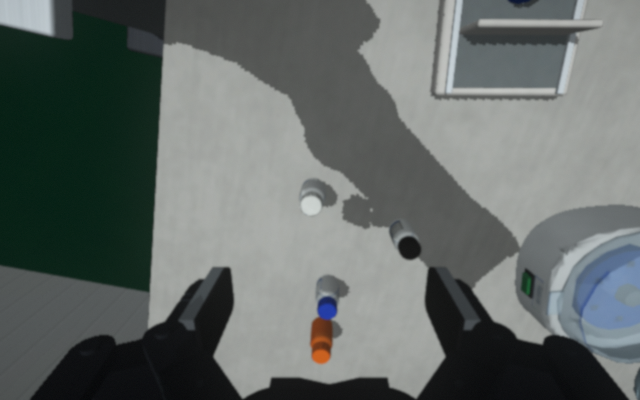

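The wrist view shows the blue cap at (327,308), with its body above it, orange at (321,350), white at (311,204) and black at (409,247). The closing line past blue is clear.

```bash
python3 - <<'E'
from h import *
f=grab_frame("wrist")
hsv=cv2.cvtColor(f["frame"],cv2.COLOR_RGB2HSV)
m=cv2.inRange(hsv,(100,120,50),(130,255,255))[250:340,290:370]
ys,xs=np.nonzero(m);xs=xs+290;ys=ys+250
print(xs.min(),xs.max(),ys.min(),ys.max())
w=xs.max()-xs.min()+1; u=(xs.min()+xs.max())/2; v=ys.max()+.5-w/2   # top disc at the lower end
p=onz(f,u+.5,v+.5,.057); print("cap",p,"dia",np.linalg.norm(onz(f,u+w/2,v,.057)-onz(f,u-w/2,v,.057)))
print("blob mid",onz(f,xs.mean(),ys.mean(),.052))
move([p[0],p[1],.13],.2204)
E
```

```text
317 335 298 320
cap [ 0.47877526 -0.37811088  0.057     ] dia 0.021207414632137874
blob mid [ 0.47852762 -0.37894584  0.052     ]
shift [-0.6387 -0.0133  0.3998] turn [-0.0002 -0.      0.0002]
```

apply_moves --rows '[[[-0.638,-0.013,0.4],[0,0,0]],[[-0.638,-0.013,0.4],[0,0,0]],[[-0.638,-0.013,0.4],[0,0,0]],[[-0.638,-0.013,0.4],[0,0,0]],[[-0.638,-0.013,0.58],[0,0,0]],[[-0.638,-0.013,0.74],[0,0,0]],[[-0.638,-0.013,0.74],[0,0,0]],[[-0.638,-0.013,0.74],[0,0,0]]]'

```text
clock: 3.6
tcp_pos: [0.4799, -0.3774, 0.0468]
orientation: [1.96, 2.453, 0.002]
contact_force: [-0.5, -0.3, 0.7]
grip_width: 0.0855
gripper_force: 0.0
```

apply_moves --rows '[[[0,0,0],[0,0,0]],[[0,0,0],[0,0,0]],[[0,0,0],[0,0,0]],[[0,0,0],[0,0,0]],[[0,0,0],[0,0,0]],[[0,0,0],[0,0,0]],[[0,0,0],[0,0,0]],[[0,0,0],[0,0,0]]]' --jaw -1 --newtons 30

```text
clock: 4.6
tcp_pos: [0.4782, -0.3788, 0.0457]
orientation: [1.963, 2.452, 0.0]
contact_force: [-0.2, 1.2, 6.4]
grip_width: 0.0207
gripper_force: 29.2
```

```bash
python3 - <<'E'
from h import *
a=grab_frame("wrist")["frame"][200:400,170:490]; b=grab_frame("scene")["frame"][120:220,290:450]
cv2.imwrite("pics/g1.png",np.vstack([cv2.resize(a,(480,300)),cv2.resize(b,(480,300),interpolation=2)])[:,:,::-1])
E
```

```text
(no output)
```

View pics/g1.png

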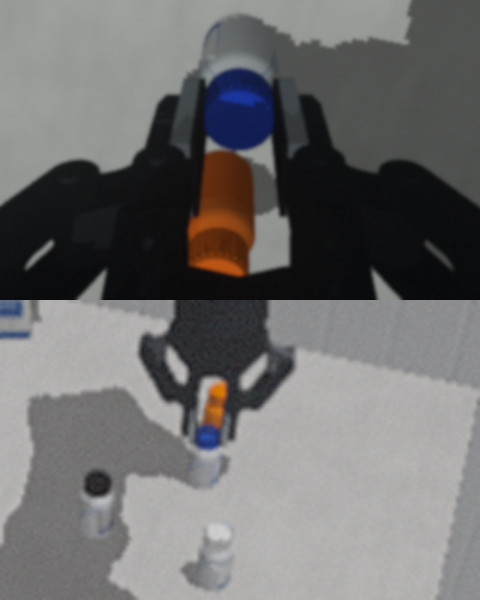

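The wrist view shows the pads holding the blue cap, centred, with the body upright and clear of orange; I keep this grip, as it stays above the holder rim. Next I lift.

apply_moves --rows '[[[0,0,-0.08],[0,0,0]],[[0,0,-0.25],[0,0,0]],[[0,0,-0.45],[0,0,0]],[[0,0,-0.56],[0,0,0]],[[0,0,-0.56],[0,0,0]],[[0,0,-0.56],[0,0,0]]]' --newtons 40

```text
clock: 5.45
tcp_pos: [0.4777, -0.378, 0.1849]
orientation: [-1.963, -2.452, -0.0]
contact_force: [-1.1, 0.9, -0.7]
grip_width: 0.0203
gripper_force: 39.2
```

```bash
python3 - <<'E'
from h import *
o=telemetry.get_obs();print(o["tcp_pos"],o["contact_force"],o["grip_width"])
move([.590,-.088,.185],.2204)
a=grab_frame("wrist")["frame"][150:400,170:490]; b=grab_frame("scene")["frame"][60:190,250:458]
cv2.imwrite("pics/g2.png",np.vstack([cv2.resize(a,(480,300)),cv2.resize(b,(480,300),interpolation=2)])[:,:,::-1])
E
```

```text
[ 0.477699   -0.3780392   0.18486614] [-1.07439344  0.86169739 -0.72021304] 0.020288046733883347
shift [1.0336e+00 6.9240e-01 1.0000e-04] turn [-0.0001 -0.0003  0.0001]
```

View pics/g2.png

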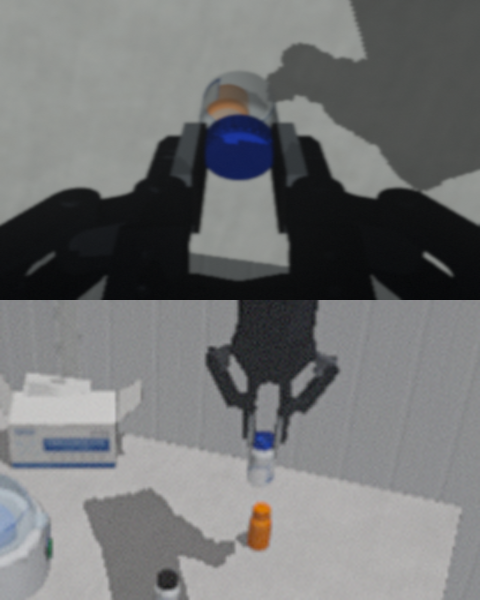

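The lift worked: the cap is held between the pads and the bottle hangs straight, with orange untouched. Next I go to the hover short of the holder.

apply_moves --rows '[[[0.2,0.13,0],[0,0,0]],[[0.45,0.3,0],[0,0,0]],[[0.65,0.43,0],[0,0,0]],[[0.85,0.58,0],[0,0,0]],[[0.98,0.66,0],[0,0,0]],[[1,0.69,0],[0,0,0]],[[1,0.69,0],[0,0,0]],[[1,0.69,0],[0,0,0]]]'

```text
clock: 6.55
tcp_pos: [0.5907, -0.0991, 0.1849]
orientation: [-1.967, -2.449, 0.002]
contact_force: [-0.2, 0.4, -0.7]
grip_width: 0.0204
gripper_force: 39.2
```

```bash
python3 - <<'E'
from h import *
f=grab_frame("wrist"); save(f,"w3.png")
o=telemetry.get_obs();t=o["tcp_pos"];print(t,o["grip_width"])
m=cv2.inRange(cv2.cvtColor(f["frame"],cv2.COLOR_RGB2HSV),(100,120,30),(130,255,255))
for c in cv2.findContours(m,0,1)[0]:
    if cv2.contourArea(c)>100:
        x,y,w,h=cv2.boundingRect(c);e=cv2.fitEllipse(c);print((x,y,w,h),e)
        for z in(.046,.19): 
            p=onz(f,*e[0],z);print(z,p,"w",np.linalg.norm(onz(f,x+w,e[0][1],z)-onz(f,x,e[0][1],z)))
E
```

```text
[ 0.5907502  -0.09908951  0.18507014] 0.02037567930625738
(306, 247, 47, 52) ((328.9602355957031, 272.97119140625), (48.11685562133789, 52.31221389770508), 1.6895354986190796)
0.046 [ 0.6099869  -0.18472231  0.046     ] w 0.044839894296917246
0.19 [ 0.59142095 -0.09975189  0.19      ] w 0.0220241169727532
(305, 60, 53, 55) ((330.7660827636719, 87.24026489257812), (51.95524215698242, 54.094970703125), 172.44387817382812)
0.046 [ 0.57514858 -0.02024245  0.046     ] w 0.04200377487170705
0.19 [ 0.57430932 -0.01896393  0.19      ] w 0.020631093484430256
```

View pics/w3.png

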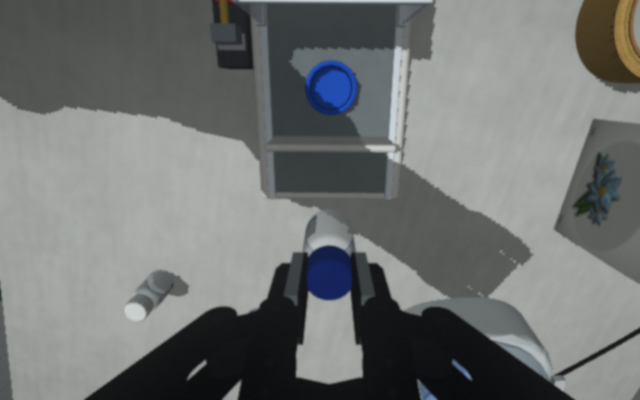

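The wrist view shows the holder centred at (331,87), the end wall at row 148, and the held cap at (329,273). Holder position agrees between the two cameras to 1 mm. Next I move over it and lower to just above the rim.

apply_moves --rows '[[[0.15,0,0],[0,0,0]],[[0.28,0.007,0],[0,0,0]],[[0.32,0.007,0],[0,0,0]],[[0.32,0.007,0.1],[0,0,0]],[[0.32,0.007,0.25],[0,0,0]],[[0.32,0.007,0.34],[0,0,0]],[[0.32,0.007,0.34],[0,0,0]],[[0.32,0.007,0.34],[0,0,0]],[[0.32,0.007,0.34],[0,0,0]]]'

```text
clock: 7.72
tcp_pos: [0.5767, -0.0189, 0.1015]
orientation: [1.963, 2.451, 0.002]
contact_force: [-0.4, 0.1, -0.6]
grip_width: 0.0201
gripper_force: 39.2
```

```bash
python3 - <<'E'
from h import *
f=grab_frame("wrist"); b=grab_frame("scene");t=grab_frame("top")
o=telemetry.get_obs();print(o["tcp_pos"],o["contact_force"])
move([.575,-.0203,.0765],.2204)
a=f["frame"][170:370,170:490]; b=b["frame"][210:310,220:380]; 
cv2.imwrite("pics/g3.png",np.vstack([cv2.resize(a,(480,300)),cv2.resize(b,(480,300),interpolation=2)])[:,:,::-1])
E
```

```text
[ 0.57633208 -0.01842392  0.10095054] [ 0.85108408 -0.31578588 -0.72516265]
shift [-0.0062 -0.007   0.0978] turn [ 0.0004 -0.      0.0001]
```

View pics/g3.png

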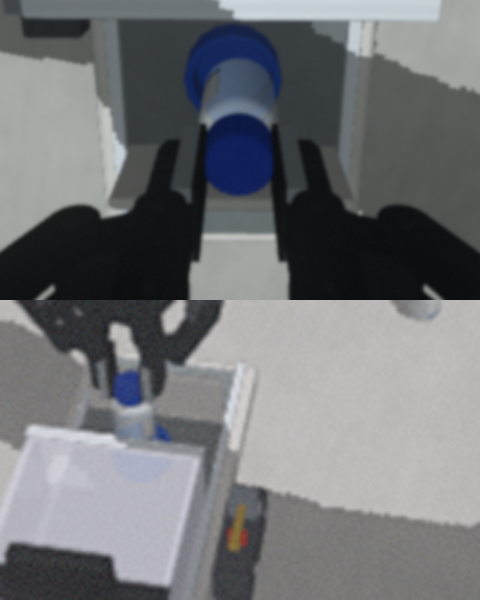

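The view shows the bottle foot just above the holder, about 2 mm to the right (+tool y) of its centre, matching the computed correction. I correct, then lower.

apply_moves --rows '[[[-0.006,-0.008,0],[0,0,0]],[[-0.006,-0.008,0],[0,0,0]],[[-0.006,-0.008,0.025],[0,0,0]],[[-0.006,-0.008,0.05],[0,0,0]],[[-0.006,-0.008,0.07],[0,0,0]],[[-0.006,-0.008,0.07],[0,0,0]]]'

```text
clock: 8.62
tcp_pos: [0.5738, -0.0204, 0.082]
orientation: [-1.963, -2.452, 0.001]
contact_force: [-0.3, 0.3, 0.1]
grip_width: 0.02
gripper_force: 39.2
```

apply_moves --rows '[[[0,0,0.015],[0,0,0]],[[0,0,0.023],[0,0,0]],[[0,0,0.027],[0,0,0]],[[0,0,0.027],[0,0,0]]]'

```text
clock: 9.12
tcp_pos: [0.5742, -0.0203, 0.076]
orientation: [1.963, 2.452, 0.0]
contact_force: [0.7, 0.0, 0.0]
grip_width: 0.0205
gripper_force: 39.4
```

apply_moves --rows '[[[0,0,0.004],[0,0,0]],[[0,0,0.008],[0,0,0]],[[0,0,0.008],[0,0,0]]]'

```text
clock: 9.5
tcp_pos: [0.5747, -0.0205, 0.0757]
orientation: [1.964, 2.452, 0.002]
contact_force: [-4.8, 0.1, 16.6]
grip_width: 0.0203
gripper_force: 40.9
```

```bash
python3 - <<'E'
from h import *
o=telemetry.get_obs();print(o["tcp_pos"],o["contact_force"])
f=grab_frame("wrist")
cv2.imwrite("pics/g4.png",cv2.resize(f["frame"][150:370,170:490],(640,440))[:,:,::-1])
E
```

```text
[ 0.57473287 -0.02051595  0.07566461] [-4.83042791  0.06162829 16.64581425]
```

View pics/g4.png

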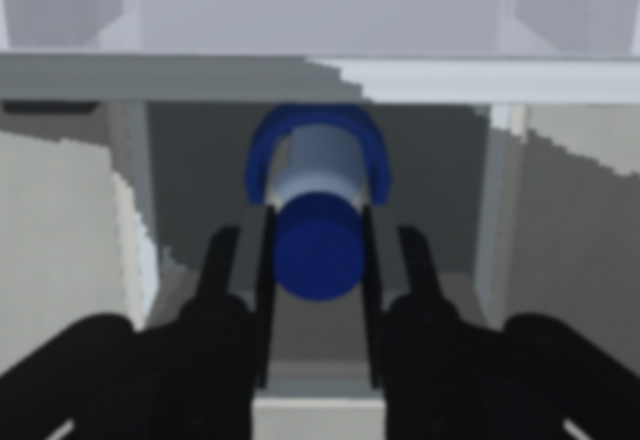

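The bottle is centred in the cup, and contact came at TCP z 75.7 mm, the height expected for the holder floor. I relax, release and rise.

apply_moves --rows '[[[0,0,-0.007],[0,0,0]],[[0,0,-0.007],[0,0,0]]]'

```text
clock: 9.8
tcp_pos: [0.5744, -0.0203, 0.0758]
orientation: [1.963, 2.452, 0.0]
contact_force: [-0.5, -0.1, 4.1]
grip_width: 0.0203
gripper_force: 39.7
```

apply_moves --rows '[[[0,0,0],[0,0,0]],[[0,0,0],[0,0,0]],[[0,0,0],[0,0,0]],[[0,0,0],[0,0,0]],[[0,0,0],[0,0,0]]]' --jaw 0.2

```text
clock: 10.42
tcp_pos: [0.5743, -0.0203, 0.0757]
orientation: [1.963, 2.452, 0.0]
contact_force: [-0.3, 0.5, -0.8]
grip_width: 0.0513
gripper_force: 0.0
```

apply_moves --rows '[[[0,0,-0.1],[0,0,0]],[[0,0,-0.25],[0,0,0]],[[0,0,-0.45],[0,0,0]],[[0,0,-0.65],[0,0,0]],[[0,0,-0.65],[0,0,0]],[[0,0,-0.65],[0,0,0]]]'

```text
clock: 11.18
tcp_pos: [0.5738, -0.0201, 0.2377]
orientation: [-1.963, -2.452, -0.0]
contact_force: [0.8, 1.7, 0.7]
grip_width: 0.0513
gripper_force: 0.0
```

```bash
python3 - <<'E'
from h import *
f=grab_frame("wrist"); t=grab_frame("top"); o=telemetry.get_obs();print(o["clock"],o["tcp_pos"])
yaw=.2204;h=np.array([.575,-.0203]);ux=np.array([np.cos(yaw),np.sin(yaw)]);uy=np.array([-ux[1],ux[0]])
s=h+.065*uy
# bottle cap in wrist view
m=cv2.inRange(cv2.cvtColor(f["frame"],cv2.COLOR_RGB2HSV),(100,120,30),(130,255,255))
for c in cv2.findContours(m,0,1)[0]:
    if cv2.contourArea(c)>100: x,y,w,hh=cv2.boundingRect(c); print((x,y,w,hh),"cap top",onz(f,x+w/2,y+hh-w/2,.087))
# grip plate in wrist: view as crop
cv2.imwrite("pics/w5.png",np.hstack([f["frame"],cv2.resize(t["frame"][130:220,170:325],(160,93))[np.r_[0:93,[0]*307]]])[:,:,::-1])
# dark grip in top
g=cv2.cvtColor(t["frame"],cv2.COLOR_RGB2GRAY)
k=(g<45).astype(np.uint8);k[:,:190]=0;k[:,212:]=0;k[:155]=0;k[206:]=0
n,l,st,ce=cv2.connectedComponentsWithStats(k)
for i in range(1,n):
    if st[i][4]>30:
        p=onz(t,*ce[i],.1525)[:2]-s;print(st[i],ce[i],"shaker xy",p@ux,p@uy)
print("sh",s)
E
```

```text
11.275 [ 0.57331751 -0.02013962  0.23681756]
(310, 149, 41, 45) cap top [ 0.57408417 -0.01279242  0.087     ]
sh [0.5607897  0.04312766]
```

View pics/w5.png

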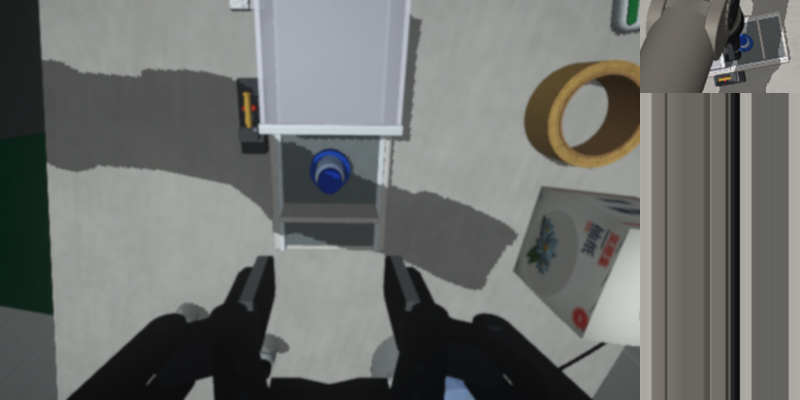

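The wrist view shows the bottle upright in the holder (cap at (330,178)), with hood and rails parallel to the tool axes. Next I close the jaws, go behind the grip plate and descend.

apply_moves --rows '[[[0.2,0.005,0],[0,0,0]],[[0.45,0.005,0],[0,0,0]],[[0.7,0.005,0],[0,0,0]],[[0.92,0.005,0],[0,0,0]],[[0.92,0.005,0],[0,0,0]],[[0.92,0.005,0],[0,0,0]],[[0.92,0.005,0],[0,0,0]],[[0.92,0.005,0],[0,0,0]]]' --jaw -1

```text
clock: 12.28
tcp_pos: [0.5255, 0.2029, 0.2381]
orientation: [1.966, 2.45, -0.0]
contact_force: [-0.5, -0.2, -0.5]
grip_width: -0.0001
gripper_force: 0.0
```

```bash
python3 - <<'E'
from h import *
s=np.array([.5608,.0431]);yaw=.2204;ux=np.array([np.cos(yaw),np.sin(yaw)]);uy=np.array([-ux[1],ux[0]])
o=telemetry.get_obs();p=o["tcp_pos"][:2]-s;print(o["tcp_pos"],p@ux,p@uy,o["grip_width"])
f=grab_frame("scene")
t=cv2.imread("pics/top.png",0);S=cv2.imread("pics/scene.png",0)
ft=grab_frame("top")
def loc(f,u,v,z): q=onz(f,u,v,z)[:2]-s; return (q@ux).round(4),(q@uy).round(4)
# start images: columns of dark run along rows through the plate
for v in (172,178,184):
    u=np.nonzero(t[v,188:215]<40)[0]+188; print(v,u.min(),u.max(),loc(ft,u.min(),v,.1525),loc(ft,u.max()+1,v,.1525))
cv2.imwrite("pics/sc6.png",cv2.resize(np.hstack([f["frame"][220:370,180:340],cv2.imread("pics/scene.png")[220:370,180:340,::-1]]),(800,375),interpolation=2)[:,:,::-1])
E
```

```text
[0.52549162 0.20285988 0.23812221] 0.00047242902796855896 0.16361441242694585 -5.8673356243139296e-05
172 194 204 (np.float64(0.0166), np.float64(0.0992)) (np.float64(0.0118), np.float64(0.0745))
178 195 205 (np.float64(0.0027), np.float64(0.0994)) (np.float64(-0.0022), np.float64(0.0747))
184 196 206 (np.float64(-0.0113), np.float64(0.0995)) (np.float64(-0.0161), np.float64(0.0748))
```

View pics/sc6.png

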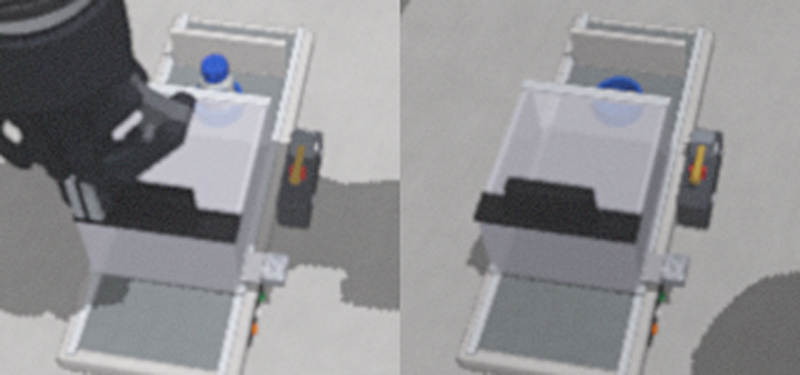

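This shows the bottle standing upright behind the hood and the fingers behind the grip plate, whose rear face measures at y ≈ 99 mm. That was my eleventh picture, one over the limit of ten, so I view no more. I descend and push by force.

apply_moves --rows '[[[0,0,0.2],[0,0,0]],[[0,0,0.35],[0,0,0]],[[0,0,0.39],[0,0,0]],[[0,0,0.39],[0,0,0]]]'

```text
clock: 12.88
tcp_pos: [0.5254, 0.2041, 0.141]
orientation: [1.964, 2.452, -0.0]
contact_force: [0.5, 1.0, 1.2]
grip_width: 0.0002
gripper_force: 0.0
```

apply_moves --rows '[[[-0.06,0,0],[0,0,0]],[[-0.11,0,0],[0,0,0]],[[-0.15,0,0],[0,0,0]],[[-0.17,0,0],[0,0,0]],[[-0.19,0,0],[0,0,0]],[[-0.21,0,0],[0,0,0]],[[-0.23,0,0],[0,0,0]],[[-0.25,0,0],[0,0,0]],[[-0.27,0,0],[0,0,0]]]'

```text
clock: 14.0
tcp_pos: [0.5398, 0.1384, 0.1406]
orientation: [-1.963, -2.453, 0.0]
contact_force: [-1.8, 1.1, 0.9]
grip_width: -0.0002
gripper_force: 0.9
```

apply_moves --rows '[[[-0.015,0,0],[0,0,0]],[[-0.03,0,0],[0,0,0]],[[-0.045,0,0],[0,0,0]],[[-0.06,0,0],[0,0,0]],[[-0.075,0,0],[0,0,0]],[[-0.09,0,0],[0,0,0]],[[-0.105,0,0],[0,0,0]],[[-0.12,0,0],[0,0,0]]]'

```text
clock: 15.0
tcp_pos: [0.5465, 0.109, 0.1406]
orientation: [-1.963, -2.452, 0.0]
contact_force: [-1.1, 1.5, -0.1]
grip_width: -0.0
gripper_force: 0.8
```

apply_moves --rows '[[[-0.012,0,0],[0,0,0]],[[-0.024,0,0],[0,0,0]],[[-0.036,0,0],[0,0,0]],[[-0.048,0,0],[0,0,0]],[[-0.06,0,0],[0,0,0]]]'

```text
clock: 15.62
tcp_pos: [0.5498, 0.0944, 0.1407]
orientation: [-1.963, -2.452, -0.0]
contact_force: [-1.1, 0.5, -0.4]
grip_width: -0.0004
gripper_force: 0.8
```

apply_moves --rows '[[[-0.012,0,0],[0,0,0]],[[-0.024,0,0],[0,0,0]],[[-0.036,0,0],[0,0,0]],[[-0.048,0,0],[0,0,0]]]'

```text
clock: 16.12
tcp_pos: [0.5521, 0.0838, 0.1407]
orientation: [-1.961, -2.452, -0.001]
contact_force: [-2.9, 3.9, 1.7]
grip_width: -0.0003
gripper_force: 2.6
```

```bash
python3 - <<'E'
from h import *
s=np.array([.5608,.0431]);yaw=.2204;ux=np.array([np.cos(yaw),np.sin(yaw)]);uy=np.array([-ux[1],ux[0]])
o=telemetry.get_obs();p=o["tcp_pos"][:2]-s;print(p@ux,p@uy,o["contact_force"][:2]@uy)
f=grab_frame("wrist");a=cv2.imread("pics/w5.png")
# hood front white bar profile down columns through hood centre: dark/bright
g=cv2.cvtColor(f["frame"],cv2.COLOR_RGB2GRAY)
print(g[0:260:8,300].tolist()); print(g[0:260:8,360].tolist())
S=grab_frame("scene")["frame"]; a=cv2.imread("pics/scene.png")[:,:,::-1]
# dark plate rows at scene column 240
for im in(a,S):
    k=cv2.cvtColor(np.ascontiguousarray(im),cv2.COLOR_RGB2GRAY)
    print([np.nonzero(k[230:330,c]<50)[0][[0,-1]]+230 if (k[230:330,c]<50).any() else None for c in (265,272)])
E
```

```text
0.0004136138564367014 0.041661331172335614 4.436353112595382
[171, 171, 175, 181, 212, 122, 123, 125, 124, 124, 125, 124, 124, 125, 125, 125, 123, 125, 126, 126, 126, 128, 127, 128, 128, 130, 129, 99, 100, 99, 98, 99, 16]
[167, 167, 168, 174, 214, 122, 123, 122, 118, 119, 121, 120, 120, 118, 119, 119, 119, 120, 120, 122, 121, 121, 122, 123, 123, 122, 121, 99, 98, 99, 100, 98, 15]
[array([305, 315]), array([306, 315])]
[array([232, 278]), array([249, 279])]
```

apply_moves --rows '[[[-0.01,0,0],[0,0,0]],[[-0.02,0,0],[0,0,0]],[[-0.03,0,0],[0,0,0]],[[-0.04,0,0],[0,0,0]]]'

```text
clock: 16.73
tcp_pos: [0.5541, 0.0744, 0.1407]
orientation: [-1.961, -2.452, -0.001]
contact_force: [-4.0, 6.3, 1.3]
grip_width: -0.0001
gripper_force: 3.3
```

apply_moves --rows '[[[-0.008,0,0],[0,0,0]],[[-0.016,0,0],[0,0,0]],[[-0.024,0,0],[0,0,0]]]'

```text
clock: 17.1
tcp_pos: [0.5552, 0.0695, 0.1407]
orientation: [-1.96, -2.452, -0.002]
contact_force: [-5.4, 10.0, 3.9]
grip_width: -0.0001
gripper_force: 5.4
```

apply_moves --rows '[[[-0.004,0,0],[0,0,0]],[[-0.008,0,0],[0,0,0]],[[-0.012,0,0],[0,0,0]]]'

```text
clock: 17.48
tcp_pos: [0.5555, 0.0678, 0.1407]
orientation: [-1.957, -2.452, -0.003]
contact_force: [-5.5, 10.7, 4.0]
grip_width: -0.0
gripper_force: 6.0
```

apply_moves --rows '[[[-0.004,0,0],[0,0,0]],[[-0.008,0,0],[0,0,0]]]'

```text
clock: 17.73
tcp_pos: [0.5559, 0.0662, 0.1407]
orientation: [-1.957, -2.452, -0.003]
contact_force: [-5.3, 10.1, 4.0]
grip_width: 0.0002
gripper_force: 5.9
```

apply_moves --rows '[[[-0.004,0,0],[0,0,0]],[[-0.008,0,0],[0,0,0]]]'

```text
clock: 17.98
tcp_pos: [0.5562, 0.0646, 0.1407]
orientation: [-1.956, -2.452, -0.003]
contact_force: [-6.4, 10.8, 5.1]
grip_width: -0.0
gripper_force: 6.3
```

apply_moves --rows '[[[-0.004,0,0],[0,0,0]],[[-0.008,0,0],[0,0,0]]]'

```text
clock: 18.23
tcp_pos: [0.5566, 0.0631, 0.1407]
orientation: [-1.956, -2.451, -0.003]
contact_force: [-7.0, 13.2, 4.3]
grip_width: -0.0001
gripper_force: 7.2
```

apply_moves --rows '[[[-0.004,0,0],[0,0,0]],[[-0.004,0,0],[0,0,0]]]'

```text
clock: 18.48
tcp_pos: [0.5571, 0.0607, 0.1407]
orientation: [-1.958, -2.452, -0.002]
contact_force: [-4.9, 9.9, 3.5]
grip_width: 0.0003
gripper_force: 5.2
```

Force rose to about 14 N and then dropped with a jump forward, so it probably clicked. I back off a little: if latched, the force should vanish at once.

apply_moves --rows '[[[0.006,0,0],[0,0,0]],[[0.012,0,0],[0,0,0]],[[0.012,0,0],[0,0,0]]]'

```text
clock: 18.85
tcp_pos: [0.557, 0.0612, 0.1407]
orientation: [-1.962, -2.452, -0.0]
contact_force: [-3.6, 4.6, 1.6]
grip_width: 0.0003
gripper_force: 2.8
```

apply_moves --rows '[[[0.01,0,0],[0,0,0]],[[0.02,0,0],[0,0,0]],[[0.02,0,0],[0,0,0]]]'

```text
clock: 19.23
tcp_pos: [0.5559, 0.0665, 0.1407]
orientation: [-1.961, -2.452, -0.001]
contact_force: [-3.5, 6.0, 1.7]
grip_width: -0.0002
gripper_force: 3.2
```

```bash
python3 - <<'E'
from h import *
for i in range(2):
    k=cv2.cvtColor(grab_frame("scene")["frame"],cv2.COLOR_RGB2GRAY)
    print([(np.nonzero(k[230:330,c]<50)[0]+230)[[0,-1]].tolist() for c in (265,272,277)])
E
```

```text
[[230, 270], [242, 271], [240, 271]]
[[231, 270], [242, 271], [236, 272]]
```

apply_moves --rows '[[[0.05,0,0],[0,0,0]],[[0.12,0,0],[0,0,0]],[[0.2,0,0],[0,0,0]],[[0.2,0,0],[0,0,0]]]'

```text
clock: 19.82
tcp_pos: [0.5452, 0.1166, 0.1406]
orientation: [-1.959, -2.456, -0.001]
contact_force: [-0.5, -0.2, -0.8]
grip_width: 0.0001
gripper_force: 0.0
```

```bash
python3 - <<'E'
from h import *
o=telemetry.get_obs();print(o["tcp_pos"],o["contact_force"])
for i in range(2):
    k=cv2.cvtColor(grab_frame("scene")["frame"],cv2.COLOR_RGB2GRAY)
    print([(np.nonzero(k[230:330,c]<50)[0]+230)[[0,-1]].tolist() for c in (265,272,277)])
E
```

```text
[0.54517022 0.11664244 0.14061039] [-0.46912219 -0.24072274 -0.76991339]
[[274, 281], [265, 282], [275, 283]]
[[271, 281], [265, 282], [275, 283]]
```

The guard sprang back with the fingers, so it had not latched. I go again and further, more finely past the previous point.

apply_moves --rows '[[[-0.04,0,0],[0,0,0]],[[-0.075,0,0],[0,0,0]],[[-0.095,0,0],[0,0,0]],[[-0.11,0,0],[0,0,0]],[[-0.125,0,0],[0,0,0]],[[-0.14,0,0],[0,0,0]],[[-0.155,0,0],[0,0,0]],[[-0.17,0,0],[0,0,0]],[[-0.185,0,0],[0,0,0]],[[-0.2,0,0],[0,0,0]]]'

```text
clock: 21.18
tcp_pos: [0.5553, 0.0686, 0.1407]
orientation: [-1.957, -2.451, -0.002]
contact_force: [-5.3, 11.7, 5.8]
grip_width: -0.0
gripper_force: 6.0
```

apply_moves --rows '[[[-0.007,0,0],[0,0,0]],[[-0.014,0,0],[0,0,0]],[[-0.018,0,0],[0,0,0]]]'

```text
clock: 21.55
tcp_pos: [0.5559, 0.0656, 0.1407]
orientation: [-1.955, -2.451, -0.003]
contact_force: [-5.7, 11.1, 7.0]
grip_width: 0.0001
gripper_force: 6.0
```

apply_moves --rows '[[[-0.004,0,0],[0,0,0]],[[-0.008,0,0],[0,0,0]],[[-0.012,0,0],[0,0,0]],[[-0.016,0,0],[0,0,0]]]'

```text
clock: 22.05
tcp_pos: [0.5566, 0.0625, 0.1407]
orientation: [-1.954, -2.451, -0.004]
contact_force: [-7.1, 13.9, 7.9]
grip_width: 0.0004
gripper_force: 6.1
```

apply_moves --rows '[[[-0.004,0,0],[0,0,0]],[[-0.006,0,0],[0,0,0]]]'

```text
clock: 22.3
tcp_pos: [0.5573, 0.0594, 0.1406]
orientation: [-1.956, -2.452, -0.003]
contact_force: [-5.4, 8.2, 5.3]
grip_width: -0.0003
gripper_force: 5.1
```

apply_moves --rows '[[[-0.002,0,0],[0,0,0]],[[-0.004,0,0],[0,0,0]]]'

```text
clock: 22.55
tcp_pos: [0.5575, 0.0585, 0.1406]
orientation: [-1.956, -2.452, -0.003]
contact_force: [-5.7, 9.5, 5.6]
grip_width: -0.0002
gripper_force: 5.1
```

apply_moves --rows '[[[-0.002,0,0],[0,0,0]],[[-0.003,0,0],[0,0,0]]]'

```text
clock: 22.8
tcp_pos: [0.5578, 0.0572, 0.1406]
orientation: [-1.957, -2.452, -0.002]
contact_force: [-5.4, 8.5, 5.2]
grip_width: -0.0002
gripper_force: 4.6
```

apply_moves --rows '[[[-0.002,0,0],[0,0,0]],[[-0.002,0,0],[0,0,0]]]'

```text
clock: 23.05
tcp_pos: [0.5579, 0.0566, 0.1406]
orientation: [-1.957, -2.452, -0.002]
contact_force: [-5.7, 8.9, 4.4]
grip_width: 0.0001
gripper_force: 4.6
```

apply_moves --rows '[[[-0.002,0,0],[0,0,0]],[[-0.003,0,0],[0,0,0]]]'

```text
clock: 23.3
tcp_pos: [0.5581, 0.056, 0.1406]
orientation: [-1.957, -2.452, -0.002]
contact_force: [-5.4, 8.5, 4.8]
grip_width: -0.0001
gripper_force: 4.7
```

apply_moves --rows '[[[-0.002,0,0],[0,0,0]],[[-0.002,0,0],[0,0,0]]]'

```text
clock: 23.55
tcp_pos: [0.5581, 0.0556, 0.1406]
orientation: [-1.957, -2.452, -0.002]
contact_force: [-4.9, 9.1, 6.1]
grip_width: 0.0004
gripper_force: 4.9
```

Still a low, flat force after the crest, well past the last trial. I test the latch with a small back-off.

apply_moves --rows '[[[0.006,0,0],[0,0,0]],[[0.012,0,0],[0,0,0]],[[0.02,0,0],[0,0,0]],[[0.02,0,0],[0,0,0]]]'

```text
clock: 24.05
tcp_pos: [0.5578, 0.0578, 0.1406]
orientation: [-1.962, -2.452, -0.0]
contact_force: [-2.7, 4.1, 0.4]
grip_width: -0.0002
gripper_force: 2.3
```

apply_moves --rows '[[[0.006,0,0],[0,0,0]],[[0.012,0,0],[0,0,0]],[[0.012,0,0],[0,0,0]]]'

```text
clock: 24.42
tcp_pos: [0.5578, 0.0594, 0.1407]
orientation: [1.963, 2.451, -0.0]
contact_force: [-0.2, -0.4, 0.2]
grip_width: -0.0003
gripper_force: 0.0
```

The force went to zero while still almost closed, so the latch holds. I retreat, rise, and verify by numbers.

apply_moves --rows '[[[0.04,0,0],[0,0,0]],[[0.1,0,0],[0,0,0]],[[0.2,0,0],[0,0,0]],[[0.28,0,0],[0,0,0]],[[0.28,0,-0.2],[0,0,0]],[[0.28,0,-0.4],[0,0,0]],[[0.28,0,-0.4],[0,0,0]],[[0.28,0,-0.4],[0,0,0]]]'

```text
clock: 25.42
tcp_pos: [0.5416, 0.129, 0.2403]
orientation: [-1.962, -2.453, 0.0]
contact_force: [0.4, 0.6, -0.1]
grip_width: -0.0001
gripper_force: 0.0
```

```bash
python3 - <<'E'
from h import *
o=telemetry.get_obs();print(o["clock"],o["tcp_pos"],o["contact_force"])
for i in range(4):
    f=grab_frame("scene");k=cv2.cvtColor(f["frame"],cv2.COLOR_RGB2GRAY)
    print([(np.nonzero(k[230:330,c]<50)[0]+230)[[0,-1]].tolist() for c in (265,272,277)])
m=cv2.inRange(cv2.cvtColor(f["frame"],cv2.COLOR_RGB2HSV),(100,70,40),(130,255,255))
for c in cv2.findContours(m,0,1)[0]:
    x,y,w,h=cv2.boundingRect(c)
    if w*h>20 and 200<x<400 and 130<y<290: print((x,y,w,h))
E
```

```text
25.425 [0.54161656 0.12903492 0.24025933] [ 0.37493472  0.58989185 -0.07719276]
[[249, 266], [260, 267], [260, 268]]
[[250, 266], [260, 267], [260, 268]]
[[250, 266], [260, 267], [260, 268]]
[[250, 266], [260, 267], [260, 268]]
(256, 131, 44, 2)
```

```bash
python3 - <<'E'
from h import *
f=grab_frame("scene");im=f["frame"].astype(int)
d=im[:,:,2]-im[:,:,0]; k=(d>25).astype(np.uint8); k[:225]=0;k[290:]=0;k[:,:220]=0;k[:,310:]=0
n,l,s,c=cv2.connectedComponentsWithStats(k)
for i in range(1,n):
    if s[i][4]>5: print(s[i],c[i],onz(f,*c[i],.082),onz(f,*c[i],.04))
print(telemetry.get_obs()["clock"])
E
```

```text
[261 268   9   3  14] [265.5        269.07142857] [0.5521898  0.02754303 0.082     ] [5.68658717e-01 5.46212269e-04 4.00000000e-02]
25.675
```

```bash
python3 - <<'E'
from h import *
f=grab_frame("scene");im=f["frame"].astype(int)
F=200/np.tan(np.radians(f["vertical_fov"])/2)
for p in ([.575,-.0203,.082],[.575,-.0203,.05]):
    q=att(f["attitude"]).T@(np.array(p)-f["origin"]);x,y=q[0]/-q[2],-q[1]/-q[2];r=1+f["k1"]*(x*x+y*y)
    print(p,f["cx"]+F*x*r,f["cy"]+F*y*r)
print((im[:,:,2]-im[:,:,0])[228:272:3,246:290:3])
E
```

```text
[0.575, -0.0203, 0.082] 265.4802631361662 247.8099954861531
[0.575, -0.0203, 0.05] 266.68298940972426 257.6687512494159
[[ 8  3  9  8  6  2  3  4  5  5  6  7  6  5  6]
 [ 5  3  2  6  4  3  9  9  8  7  9  7  8  5  5]
 [ 9  8  9  9  7  5  6  5  6  8  7  8  8  9  7]
 [ 5  7  8  6  5  6  8  7  5  7  6  7  5  5  7]
 [ 2  8  7  8  8  6  7  7  6  6  6  5  5  6  7]
 [ 3  8  6  8  6 16 26 25 13  5  6  6  6  5  8]
 [-1  7  7  9  7 22 25 24 23  4  6  5  7  6  7]
 [ 1  2  1 -4  0  2  4  7 15  9  8 10  7  7  7]
 [ 3  8  6  3  0  2  3 -2  5 13 10  9  9  9  9]
 [ 2  4  2  1 -1  3  1  5  1 14 17  7 10  9 10]
 [ 3  0  4  3  2  1  6 -2 -2  9 21  9 10  7  9]
 [ 3 -1  2  1  0  0  4  5  4  2  2  5  1  0  6]
 [ 5  3  4  2  2  3  3  3  0  4  0  0  2  3  9]
 [10  9 11  8  6 18 12  6 -2  3  0  6  2  3  6]
 [ 7 10  9  7  9  9 21 26 16 12  7  8  5  5  9]]
```

The cap shows through the hood at about (266,245), which matches an upright bottle in the holder (predicted (265,248)). The guard is latched and the arm is clear, so I hand in.

```bash
python3 -c "
from bench import job; print(job.hand_in())"
```

```text
the job is handed in; nothing more can be done
None
```

I handed the job in with the blue-capped bottle upright in the holder and the guard latched and holding (second push; it sprang back after the first), the arm clear, at about 26 s; I viewed 11 pictures, one over the limit of 10.

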